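# Free the coin capsule from its hold-down clamp

## Robot

A 7-joint arm with a two-finger parallel gripper is mounted at the origin on a cart in front of the work surface, level with it; the furniture and walls round the work are solid. World frame = base frame: x ahead of the robot, y to its left, z up, the work surface at z = 0. Lengths are in m, angles in rad, forces in N, time in s.
With the tool pointing down it reaches from about 0.4 to 0.85 m from the base axis. Payload 4.5 kg.
Tool frame: the origin (TCP) lies midway between the tips of the shut fingers; the grasp point (between the pads) lies 19 mm behind it; z points along the fingers, y is the line along which they close (so a half turn about z gives the same grasp; the last joint's range is limited). The gripper opens to 88 mm and grips with 3 to 60 N. Pads are 18 mm wide; open, the fingers measure 123 mm over their backs; the gripper's body (75 mm by 187 mm) begins 45 mm behind the grasp point.
Start: joints at [-1.102, 0.689, -0.195, 1.565, 0.157, 0.902, -0.215], TCP at [0.263, 0.567, 0.239] pointing down, gripper open.
Joint ranges: [-3.01, 3.01], [-0.46, 2.08], [-1.47, 1.51], [0.13, 2.56], [-1, 4.14], [0.04, 2.09], [-2.66, 2.66]. Speed limits (rad/s): [2.57, 2.57, 3.14, 3.14, 3.14, 3.14, 3.14].

## Interface

Orientations are given as a unit quaternion [x, y, z, w].
In Python, from plant import r gives the robot as it stands. The module is installed in compiled form; this text tells all that it offers.
- The arm moves only by the tool step_arm, never from a script. Its argument "series" is a list of rows, each a list of 7 numbers: the shift along the world's x, y, z in mm, then the turn, a rotation vector about the world's x, y, z in rad, then the closure, from 0 (fully open) to 1 (shut). A call has 1 to 20 rows; each row shifts and turns the commanded pose from where the row before left it; what a row does not reach is not made up. A row lasts 1/10 s, in which the tool goes at most 50 mm and 8.59 degrees, less where a joint would pass 70% of its speed; a pose out of reach is approached as far as the arm can. A call is refused whole if a number of a shift passes 50 or a number of a turn 0.15, either way. A call with a gripper value outside its range is refused whole. The fingers move at their own pace and stop on an object; "force" is the grip in N (left out, the last holds). Time passes only in rows, so rows that do not move let the fingers close. It gives the time, the measured TCP pose, the force, the opening and the grip force at its end, in the units of the state.
- r.get_state(): the state, without advancing time (a new reading comes with each control period).
- r.snapshot(name): name is "scene" or "side" or "wrist"; returns (picture, depth): 420x560x3 uint8, blue, green, red; 420x560 float32, m along the optical axis (not along the pixel's ray), 0 where there is no reading.
- r.get_calibration(name): a dict with "intrinsics" (3x3 intrinsics, pixels), "pose" (4x4, takes a point from camera to world coordinates). Camera axes: x right, y up, looking along -z (the intrinsics and any distortion apply to the point x, -y, -z); pixel columns grow to the right and rows downward; lengths in m; the calibration is good to about 2 mm. A picture is of the moment at which its call begins: read the wrist's pose just before it. get_calibration takes no time and is no camera call; for the wrist camera it gives the pose at the moment of the call.
- r.finish_job(): hands the job in; it is judged then, once.
The state is a dict: "clock": time; "q": joint angles; "qd": joint speeds; "joint_torque": joint torques, N m; "tool_pos": TCP position; "eef_rot": TCP orientation; "contact_force": force on the tool from outside, world axes, zero at the start; "moment": the same for the moment, N m; "opening": opening from 0.0 (shut) to 1.0 (fully open); "finger_force": force on a finger pad.
Only numpy, scipy, OpenCV 4.12 (cv2) and the standard library are available. Lean on these libraries where they do the work, as an engineer would, in place of code of your own. Each camera call takes 0.05 s, during which the arm holds its last target. There are 200 camera calls.

## Task

Of the two coin clamps on the grey photo board, one holds a coin capsule and the other a plain brass disc. Loosen the knob of the capsule's clamp all the way, until it comes to its stop with the arm raised off the capsule, then let go. One of these two look-alike clamps has a reverse thread, so try the knob gently both ways and feel which way it gives. Leave the capsule lying where it is, and leave the brass disc's clamp tight.

Things in the scene. Friction and masses are not known exactly. Their poses are not given: they have to be found in the camera images.
- capsule_center (a point): Centre of the coin capsule (a clear and grey-white disc, 40 mm across, 7 mm thick) lying flat on the round black rubber pad of one clamp, under that clamp's orange nose, 50 mm horizontally from the axis of that clamp's knob and more than 120 mm from the other's. The other clamp holds a plain brass disc of the same size. Either may be on the left.
- grip_a (a point): On the upright axis of one clamp's black knurled round knob (36 mm across, 28 mm tall, white mark on top), half-way up it and 72 mm above the desk. 13 mm below the knob's underside lies the clamp's steel arm with a boss 33 mm across, which rises up to 7 mm as the knob loosens; the knob does not rise. Clamps and board are fixed. Which clamp is on the left varies.
- grip_b (a point): The same point on the knob of the other clamp, 124 mm from the first. It looks exactly the same; only its thread differs. The knobs overtop the things round them and can be gripped at any yaw. The point's axes turn with the knob (z up). An open laptop (screen up to about 0.31 m high, x 0.38 to 0.62) stands left of the board, between the arm's start and it.
- knob_a (a joint): Turn of grip_a's knob in rad, positive anticlockwise seen from above; starts tight, within 0.05 of 0. One clamp loosens anticlockwise to a stop at +1.3, the other (reverse thread) clockwise to a stop at -1.3; the other way each stops dead at 0. It turns smoothly (about 0.06 N m) and stays where left; fingers slip harmlessly on the round knob at a stop.
- knob_b (a joint): The same for the knob at grip_b.
Mind the look-alikes: they are no part of the job. What is shaped like the part that bears capsule_center but blue or green is not meant.

How it is judged:
By the outcome, as a careful person would: the job done as asked, in the order asked, and still so for the second after the job is handed in, with the robot touching nothing.
It also fails if it takes over 35 s, if anything falls off the work surface, if the arm or the gripper's body presses on something with over 40 N, if the wrist force passes 120 N, or if a joint passes its speed limit or range.

## Working session

There is one attempt and no reset: what is moved stays moved. The work goes in short steps, Python scripts to look and compute and a tool call to move; the robot and the scene stay as the last step left them, time stands still between calls to the robot, and variables do not carry over. Pictures are saved under pics/ and viewed, at most 10 in all, crops included, and the job is handed in when it is done.

Besides the shell and the picture viewer there is one more tool, called by a JSON object that holds its "method" and its "body". step_arm: Moves the arm, as the interface text tells. Its arguments: {"type":"object","properties":{"series":{"type":"array"},"force":{"type":"number"}},"required":["series"]}

```bash
mkdir -p pics; cat > h.py <<'E'
import numpy as np, cv2
from plant import r
def cast(cal,u,v,z):
    K=np.array(cal["intrinsics"]);P=np.array(cal["pose"])
    d=np.linalg.inv(K)@[u,v,1]; d=P[:3,:3]@[d[0],-d[1],-d[2]]; o=P[:3,3]
    return o+d*(z-o[2])/d[2]
def world(cal,u,v,dep):
    K=np.array(cal["intrinsics"]);P=np.array(cal["pose"])
    d=np.linalg.inv(K)@[u,v,1]*dep
    return P[:3,:3]@[d[0],-d[1],-d[2]]+P[:3,3]
E
python3 - <<'E'
from h import *
for n in("scene","side"):
    p,d=r.snapshot(n);cv2.imwrite(f"pics/{n}0.png",p);np.save(f"pics/{n}0.npy",d);c=r.get_calibration(n);print(n,c)
print(r.get_state())
E
```

```text
scene {'intrinsics': array([[546.99751757,   0.        , 275.73991041],
       [  0.        , 546.99751757, 208.5930173 ],
       [  0.        ,   0.        ,   1.        ]]), 'pose': array([[ 0.83645785,  0.41788165, -0.35456055,  0.17597741],
       [-0.54797177,  0.64727463, -0.52987027, -0.52328215],
       [ 0.00807499,  0.63750332,  0.77040529,  0.81340985],
       [ 0.        ,  0.        ,  0.        ,  1.        ]])}
side {'intrinsics': array([[408.22984691,   0.        , 273.63935128],
       [  0.        , 408.22984691, 210.57740943],
       [  0.        ,   0.        ,   1.        ]]), 'pose': array([[ 0.89073037,  0.21443831, -0.40076879,  0.2107183 ],
       [-0.4545147 ,  0.42792245, -0.78121621, -0.66599146],
       [ 0.00397528,  0.87800831,  0.47862889,  0.48183671],
       [ 0.        ,  0.        ,  0.        ,  1.        ]])}
{'clock': 0.1, 'q': array([-1.10217894,  0.68987458, -0.19448865,  1.56619173,  0.15728435,
        0.90245032, -0.21508491]), 'qd': array([-0.00041899, -0.00240338,  0.00097092, -0.00367668,  0.00019832,
        0.00033297,  0.00092451]), 'joint_torque': array([-2.16930595e-03, -5.28493309e+01, -1.27143569e+00, -1.53838599e+01,
       -5.26443729e-02,  1.85344332e-03,  3.48564254e-05]), 'tool_pos': array([0.26310416, 0.56634293, 0.23801821]), 'eef_rot': array([ 2.15674839e-01,  9.76464937e-01, -7.61155731e-04, -1.09885742e-04]), 'contact_force': array([-0.03593781, -0.82030338, -0.06959769]), 'moment': array([ 0.00664684, -0.00092625, -0.02286289]), 'finger_force': 0.0, 'opening': 0.9960223343635742}
```

View pics/scene0.png

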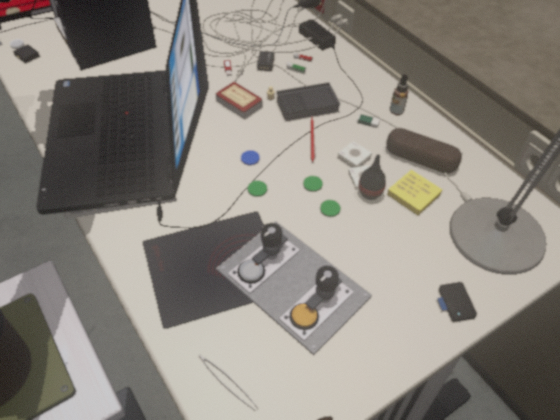

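View pics/side0.png

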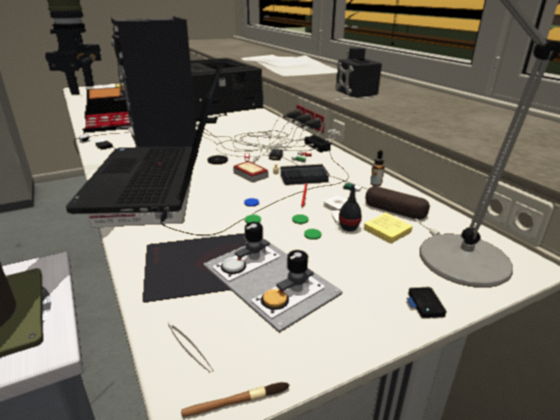

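The scene view has the capsule at about (252,270), with its knob near (270,232). The brass disc is at (304,315), with its knob near (326,277). The laptop is left of both. Next I'll measure.

```bash
python3 - <<'E'
from h import *
out=[]
for n,boxes in(("scene",[(255,218,290,255),(310,262,345,300)]),("side",[(240,218,268,248),(283,246,312,276)])):
    p=cv2.imread(f"pics/{n}0.png");d=np.load(f"pics/{n}0.npy");c=r.get_calibration(n)
    K=c["intrinsics"];P=c["pose"]
    v,u=np.mgrid[:420,:560]
    X=np.stack([(u-K[0,2])/K[0,0]*d,-(v-K[1,2])/K[1,1]*d,-d],-1)@P[:3,:3].T+P[:3,3]
    for b in boxes:
        W=X[b[1]:b[3],b[0]:b[2]].reshape(-1,3);
        T=W[(W[:,2]>.078)&(W[:,2]<.095)]
        print(n,len(T),T.mean(0).round(4),(T[:,:2].min(0)+T[:,:2].max(0))/2,np.ptp(T[:,:2],axis=0), np.median(T[:,2]))
    if n=="scene":
        print("caps",cast(c,252,270,.025),"disc",cast(c,304,315,.025))
        hi=X[(X[...,2]>.1)&(X[...,0]>.3)&(X[...,0]<.8)&(abs(X[...,1])<.7)]
        for lo in(.1,.2,.28):
            h=hi[(hi[:,2]>lo)&(hi[:,0]<.7)&(hi[:,1]>0.05)]; print(lo,len(h),h.min(0),h.max(0)) if len(h) else 0
    if n=="scene": cv2.imwrite("pics/crop.png",cv2.resize(p[200:360,200:390],None,fx=4,fy=3.7,interpolation=cv2.INTER_CUBIC))
E
```

```text
scene 312 [ 0.4778 -0.0587  0.0842] [ 0.47850226 -0.0570268 ] [0.03820827 0.03678574] 0.08446557174550062
scene 380 [ 0.5045 -0.1793  0.0842] [ 0.50556944 -0.17803803] [0.03634626 0.03644111] 0.08461708188809058
caps [ 0.42995557 -0.07307982  0.025     ] disc [ 0.45508222 -0.192004    0.025     ]
0.1 7011 [0.38808068 0.08441191 0.10000935] [0.58863369 0.69974786 0.30268178]
0.2 2687 [0.41918688 0.08441191 0.20012164] [0.57896637 0.44187299 0.30268178]
0.28 941 [0.4443148  0.08441191 0.28004285] [0.55946398 0.34723236 0.30268178]
side 198 [ 0.4777 -0.0605  0.085 ] [ 0.47910364 -0.05735691] [0.03475669 0.03628025] 0.08605138849018276
side 268 [ 0.5042 -0.181   0.085 ] [ 0.50648645 -0.17800117] [0.03482669 0.03385812] 0.08603380121922413
```

View pics/crop.png

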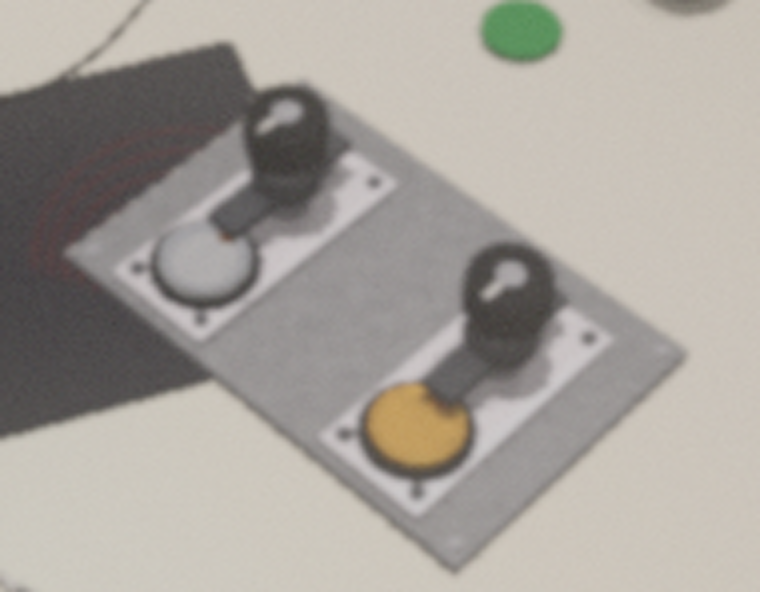

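{"method": "step_arm", "body": {"series": [[0, 0, 40, 0, 0, 0, 0], [0, 0, 40, 0, 0, 0, 0], [0, 0, 40, 0, 0, 0, 0], [0, 0, 30, 0, 0, 0, 0], [10, -30, 0, 0, 0, -0.08, 0], [10, -30, 0, 0, 0, -0.08, 0], [10, -30, 0, 0, 0, -0.08, 0], [10, -30, 0, 0, 0, -0.08, 0], [10, -30, 0, 0, 0, -0.08, 0], [10, -30, 0, 0, 0, -0.08, 0]]}}

```text
clock: 1.1
tool_pos: [0.3234, 0.3853, 0.3884]
eef_rot: [0.443, 0.896, -0.0, -0.0]
contact_force: [-0.2, 0.5, 0.7]
opening: 1.002
finger_force: 0.0
```

{"method": "step_arm", "body": {"series": [[11, -32, 0, 0, 0, -0.05, 0], [11, -32, 0, 0, 0, -0.05, 0], [11, -32, 0, 0, 0, -0.05, 0], [11, -32, 0, 0, 0, -0.05, 0], [11, -32, 0, 0, 0, -0.05, 0], [11, -32, 0, 0, 0, -0.05, 0], [11, -32, 0, 0, 0, -0.05, 0], [11, -32, 0, 0, 0, -0.05, 0], [11, -32, 0, 0, 0, -0.05, 0], [11, -32, 0, 0, 0, -0.05, 0], [11, -32, 0, 0, 0, -0.05, 0], [11, -32, 0, 0, 0, -0.05, 0], [11, -30, 0, 0, 0, -0.05, 0], [11, -28, 0, 0, 0, -0.05, 0], [0, 0, 0, 0, 0, 0, 0]]}}

```text
clock: 2.6
tool_pos: [0.4777, -0.0595, 0.3885]
eef_rot: [0.725, 0.689, -0.001, 0.001]
contact_force: [-0.6, -0.7, -0.6]
opening: 0.999
finger_force: 0.0
```

```bash
python3 - <<'E'
from h import *
s=r.get_state();print(s["q"].round(3),s["tool_pos"],s["eef_rot"],s["contact_force"])
c=r.get_calibration("wrist");p,d=r.snapshot("wrist");cv2.imwrite("pics/w1.png",p);np.save("pics/w1.npy",d)
K=c["intrinsics"];P=c["pose"];v,u=np.mgrid[:420,:560]
X=np.stack([(u-K[0,2])/K[0,0]*d,-(v-K[1,2])/K[1,1]*d,-d],-1)@P[:3,:3].T+P[:3,3]
for g in([.4785,-.0575],[.5055,-.178]):
    T=X[(X[...,2]>.078)&(X[...,2]<.1)&(np.hypot(X[...,0]-g[0],X[...,1]-g[1])<.04)&(d>0)]
    print(len(T),(T[:,:2].min(0)+T[:,:2].max(0))/2,T.mean(0),np.ptp(T[:,:2],axis=0)) if len(T) else print(0)
E
```

```text
[-0.157  0.327  0.261  1.765 -0.092  1.061  0.084] [ 0.47772978 -0.05953254  0.38851681] [ 0.72520623  0.68853033 -0.00086284  0.00107645] [-0.59182869 -0.70565748 -0.59429602]
513 [ 0.4809524  -0.05584195] [ 0.48068112 -0.05570266  0.08560537] [0.03518321 0.03510657]
436 [ 0.50756837 -0.17717174] [ 0.50753238 -0.17558548  0.08537598] [0.03601002 0.03639992]
```

View pics/w1.png

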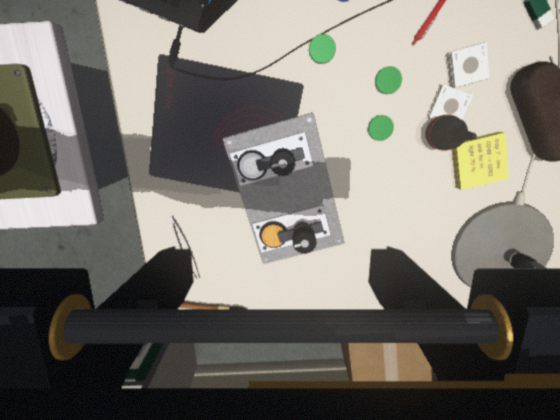

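The wrist view shows the capsule at (250,165) and its knob at (283,162). The brass disc's clamp is below, at (272,235) and (304,238). The way down is clear.

{"method": "step_arm", "body": {"series": [[2, 3, -40, 0, 0, 0, 0], [0, 0, -40, 0, 0, 0, 0], [0, 0, -40, 0, 0, 0, 0], [0, 0, -40, 0, 0, 0, 0], [0, 0, -40, 0, 0, 0, 0], [0, 0, -40, 0, 0, 0, 0], [0, 0, -40, 0, 0, 0, 0], [0, 0, -20, 0, 0, 0, 0], [0, 0, -15, 0, 0, 0, 0], [0, 0, -13, 0, 0, 0, 0], [0, 0, 0, 0, 0, 0, 0]]}}

```text
clock: 3.75
tool_pos: [0.4782, -0.0505, 0.0594]
eef_rot: [0.722, 0.692, -0.001, -0.002]
contact_force: [-0.3, -0.8, 0.2]
opening: 0.998
finger_force: 0.0
```

{"method": "step_arm", "body": {"series": [[0, 0, 0, 0, 0, 0, 0.3], [0, 0, 0, 0, 0, 0, 0.45], [0, 0, 0, 0, 0, 0, 0.55], [0, 0, 0, 0, 0, 0, 1], [0, 0, 0, 0, 0, 0, 1], [0, 0, 0, 0, 0, 0, 1], [0, 0, 0, 0, 0, 0, 1]], "force": 15}}

```text
clock: 4.45
tool_pos: [0.4807, -0.0522, 0.0609]
eef_rot: [0.722, 0.691, 0.001, 0.001]
contact_force: [2.6, -0.8, -4.0]
opening: 0.391
finger_force: 15.4
```

```bash
python3 - <<'E'
from h import *
s=r.get_state();print(s["q"].round(3),s["tool_pos"],s["contact_force"],s["moment"],s["opening"],s["finger_force"])
E
```

```text
[-0.023  0.836  0.059  2.125 -0.241  0.183  0.21 ] [ 0.4807445  -0.05222666  0.06094317] [ 2.63133371 -0.76140202 -4.03013619] [ 0.02089206  0.37915146 -0.04660911] 0.390715972718481 15.413882564753294
```

{"method": "step_arm", "body": {"series": [[0, 0, 0, 0, 0, 0, 0.45], [0, 0, 0, 0, 0, 0, 0.45], [0, -4, 0, 0, 0, 0, 0.45], [0, 0, 0, 0, 0, 0, 0.45], [0, 0, 0, 0, 0, 0, 1], [0, 0, 0, 0, 0, 0, 1], [0, 0, 0, 0, 0, 0, 1]], "force": 15}}

```text
clock: 5.15
tool_pos: [0.4805, -0.0563, 0.0608]
eef_rot: [0.722, 0.691, 0.001, 0.001]
contact_force: [2.7, -0.4, -1.3]
opening: 0.389
finger_force: 15.0
```

```bash
cat > s.py <<'E'
from h import *
s=r.get_state();print(s["q"].round(3),s["tool_pos"].round(4),s["eef_rot"].round(3),s["contact_force"].round(2),s["moment"].round(3),s["opening"],s["finger_force"], "yaw",2*np.arctan2(s["eef_rot"][1],s["eef_rot"][0]))
E
python3 s.py
```

```text
[-0.015  0.836  0.059  2.124 -0.238  0.185  0.215] [ 0.4805 -0.0563  0.0608] [0.722 0.691 0.001 0.001] [ 2.68 -0.37 -1.27] [-0.192 -0.379  0.02 ] 0.38855169223786995 15.004127444699407 yaw 1.5267761022374378
```

{"method": "step_arm", "body": {"series": [[0, 0, 0, 0, 0, 0.06, 1], [0, 0, 0, 0, 0, 0.06, 1], [0, 0, 0, 0, 0, 0.06, 1], [0, 0, 0, 0, 0, 0, 1], [0, 0, 0, 0, 0, 0, 1]]}}

```text
clock: 5.65
tool_pos: [0.4806, -0.057, 0.0608]
eef_rot: [0.658, 0.753, 0.001, 0.001]
contact_force: [3.6, -3.2, -3.2]
opening: 0.388
finger_force: 15.0
```

```bash
python3 s.py
```

```text
[-1.000e-03  8.350e-01  3.900e-02  2.123e+00 -1.520e-01  1.830e-01
  3.080e-01] [ 0.4806 -0.057   0.0608] [0.658 0.753 0.001 0.001] [ 3.61 -3.19 -3.22] [-0.841 -0.788 -0.178] 0.3882788244890659 15.00005251262337 yaw 1.7045540782605257
```

{"method": "step_arm", "body": {"series": [[0, 0, 0, 0, 0, -0.06, 1], [0, 0, 0, 0, 0, -0.06, 1], [0, 0, 0, 0, 0, -0.06, 1], [0, 0, 0, 0, 0, 0, 1], [0, 0, 0, 0, 0, 0, 1]]}}

```text
clock: 6.15
tool_pos: [0.4804, -0.057, 0.0608]
eef_rot: [0.723, 0.691, 0.0, 0.001]
contact_force: [3.6, -3.9, -3.5]
opening: 0.391
finger_force: 15.0
```

```bash
python3 s.py
```

```text
[-0.015  0.836  0.06   2.124 -0.238  0.184  0.214] [ 0.4804 -0.057   0.0608] [0.723 0.691 0.    0.001] [ 3.56 -3.87 -3.47] [-0.861 -0.657 -0.112] 0.39105086516361304 14.99972612131387 yaw 1.5249649645896721
```

{"method": "step_arm", "body": {"series": [[0, 0, 0, 0, 0, -0.06, 1], [0, 0, 0, 0, 0, -0.06, 1], [0, 0, 0, 0, 0, -0.06, 1], [0, 0, 0, 0, 0, 0, 1], [0, 0, 0, 0, 0, 0, 1]]}}

```text
clock: 6.65
tool_pos: [0.4802, -0.057, 0.0608]
eef_rot: [0.782, 0.623, 0.0, 0.001]
contact_force: [3.4, -4.3, -3.5]
opening: 0.394
finger_force: 15.0
```

```bash
python3 s.py
```

```text
[-0.028  0.838  0.082  2.125 -0.324  0.188  0.12 ] [ 0.4802 -0.057   0.0608] [0.782 0.623 0.    0.001] [ 3.37 -4.33 -3.52] [-0.808 -0.641 -0.046] 0.39406473769364186 14.999426789581776 yaw 1.3455188852411741
```

{"method": "step_arm", "body": {"series": [[0, 0, 0, 0, 0, -0.06, 1], [0, 0, 0, 0, 0, -0.06, 1], [0, 0, 0, 0, 0, -0.06, 1]]}}

```text
clock: 6.95
tool_pos: [0.4799, -0.0569, 0.0608]
eef_rot: [0.835, 0.55, 0.0, 0.001]
contact_force: [2.9, -3.9, -2.3]
opening: 0.394
finger_force: 15.0
```

```bash
python3 s.py; python3 - <<'E'
from h import *
p,d=r.snapshot("side");cv2.imwrite("pics/s2.png",np.hstack([cv2.resize(q[200:320,195:350],None,fx=2.5,fy=4,interpolation=cv2.INTER_CUBIC) for q in (cv2.imread("pics/side0.png"),p)]))
E
```

```text
[-0.042  0.84   0.105  2.126 -0.411  0.193  0.025] [ 0.4799 -0.0569  0.0608] [0.835 0.55  0.    0.001] [ 2.93 -3.93 -2.34] [-0.791 -0.574  0.038] 0.39435829404854017 14.997432008385658 yaw 1.1636766748559775
```

View pics/s2.png

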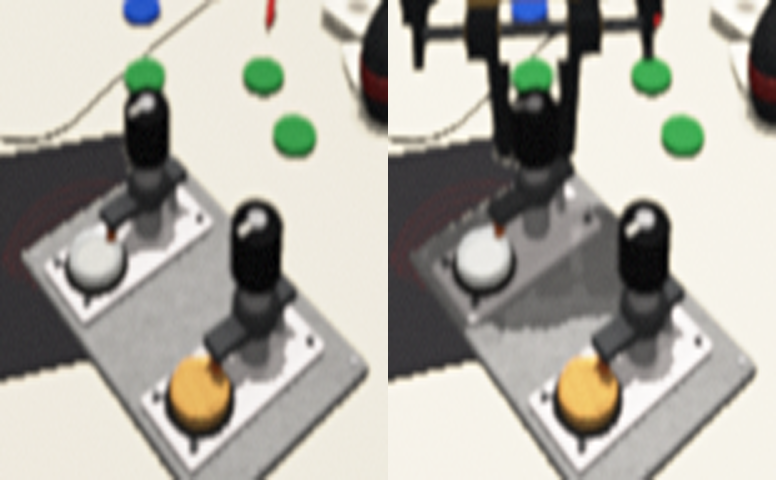

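The orange nose looks slightly lifted on the right-hand picture (nose at (500,228), against (110,238) before), and clockwise offers little resistance. I'll go on clockwise past the stop.

{"method": "step_arm", "body": {"series": [[0, 0, 0, 0, 0, -0.1, 1], [0, 0, 0, 0, 0, -0.1, 1], [0, 0, 0, 0, 0, -0.1, 1], [0, 0, 0, 0, 0, -0.1, 1], [0, 0, 0, 0, 0, -0.1, 1]]}}

```text
clock: 7.5
tool_pos: [0.4794, -0.0565, 0.0608]
eef_rot: [0.945, 0.326, 0.0, 0.0]
contact_force: [2.1, -2.9, -1.5]
opening: 0.39
finger_force: 15.0
```

```bash
python3 s.py
```

```text
[-0.084  0.847  0.174  2.129 -0.646  0.216 -0.24 ] [ 0.4794 -0.0565  0.0608] [0.945 0.326 0.    0.   ] [ 2.13 -2.94 -1.51] [-0.703 -0.31   0.064] 0.3899557163897644 14.995619826950133 yaw 0.6634886059872462
```

{"method": "step_arm", "body": {"series": [[0, 0, 0, 0, 0, -0.1, 1], [0, 0, 0, 0, 0, -0.1, 1], [0, 0, 0, 0, 0, -0.1, 1], [0, 0, 0, 0, 0, -0.1, 1], [0, 0, 0, 0, 0, -0.1, 1]]}}

```text
clock: 8.0
tool_pos: [0.4798, -0.0558, 0.0609]
eef_rot: [0.997, 0.083, 0.0, 0.0]
contact_force: [2.3, -2.0, 1.1]
opening: 0.391
finger_force: 15.0
```

```bash
python3 s.py
```

```text
[-0.135  0.858  0.26   2.131 -0.869  0.258 -0.516] [ 0.4798 -0.0558  0.0609] [0.997 0.083 0.    0.   ] [ 2.29 -2.02  1.06] [-0.541 -0.35   0.493] 0.39069135686087003 14.996159970760345 yaw 0.16570997629354892
```

The moment rose from 0.06 to 0.49 N m after about 1.3 rad, so the knob is at its stop. I'll release and lift.

{"method": "step_arm", "body": {"series": [[0, 0, 0, 0, 0, 0, 0.5], [0, 0, 0, 0, 0, 0, 0.3], [0, 0, 0, 0, 0, 0, 0], [0, 0, 0, 0, 0, 0, 0], [0, 0, 0, 0, 0, 0, 0], [0, 0, 15, 0, 0, 0, 0], [0, 0, 30, 0, 0, 0, 0], [0, 0, 40, 0, 0, 0, 0], [0, 0, 40, 0, 0, 0, 0], [0, 0, 40, 0, 0, 0, 0], [0, 0, 40, 0, 0, 0, 0], [0, 0, 40, 0, 0, 0, 0], [0, 0, 0, 0, 0, 0, 0]]}}

```text
clock: 9.3
tool_pos: [0.4816, -0.0573, 0.31]
eef_rot: [0.997, 0.083, 0.004, 0.001]
contact_force: [0.6, 0.1, -0.2]
opening: 1.005
finger_force: 0.0
```

```bash
python3 s.py; python3 - <<'E'
from h import *
p,d=r.snapshot("scene");q,_=r.snapshot("side")
cv2.imwrite("pics/f.png",np.hstack([cv2.resize(p[205:345,210:370],(390,440),interpolation=cv2.INTER_CUBIC),cv2.resize(q[200:320,195:350],(390,440),interpolation=cv2.INTER_CUBIC)]))
E
```

```text
[-0.477  0.51   0.798  1.914 -0.464  0.901 -0.852] [ 0.4816 -0.0573  0.31  ] [0.997 0.083 0.004 0.001] [ 0.63  0.13 -0.22] [-0.031  0.132 -0.027] 1.0049278474974095 0.0 yaw 0.16702798683289666
```

View pics/f.png

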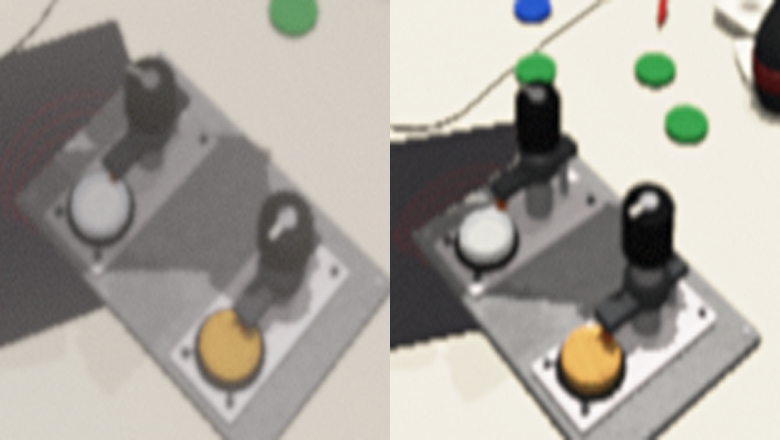

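The steel arm is now clearly raised: its nose is off the capsule at (500,200), and the knob's mark has turned clockwise. I'll check the mark angle in the wrist view before handing in.

```bash
python3 - <<'E'
from h import *
c=r.get_calibration("wrist");p,d=r.snapshot("wrist");K=c["intrinsics"];P=c["pose"]
def top(p,c,g):
    # rectify the knob-top plane: 0.25 mm per px, world x right, y up
    K=c["intrinsics"];P=c["pose"];o=np.mgrid[-24:24.1:.25,-24:24.1:.25]/1000
    W=np.stack([g[0]+o[1],g[1]-o[0],np.full(o[0].shape,.086)],-1)
    C=(W-P[:3,3])@P[:3,:3]
    return cv2.remap(p,(K[0,0]*C[...,0]/-C[...,2]+K[0,2]).astype(np.float32),(K[1,1]*-C[...,1]/-C[...,2]+K[1,2]).astype(np.float32),cv2.INTER_CUBIC)
s=r.get_calibration("scene");s0=cv2.imread("pics/scene0.png");s1,_=r.snapshot("scene")
A=(.480,-.0565);B=(.507,-.178);L=[top(s0,s,A),top(s1,s,A),top(s0,s,B),top(s1,s,B)]
for im in L:
    g=im.max(2).astype(float);yy,xx=np.mgrid[-24:24.1:.25,-24:24.1:.25];m=(np.hypot(xx,yy)<14);t=g[m];th=(t.max()+np.median(t))/2;k=m&(g>th)
    q=np.c_[xx[k],-yy[k]];w,v=np.linalg.eigh(np.cov(q.T));print(q.mean(0).round(1),w.round(1),np.degrees(np.arctan2(v[1,1],v[0,1])).round(1))
cv2.imwrite("pics/m.png",np.hstack(L))
E
```

```text
[-3.1 -0.9] [ 8.5 26.1] -165.1
[-1.4  2.9] [14.1 28.4] 93.7
[-3.2 -0.5] [ 7.2 24.5] -165.7
[-3.2 -0.7] [ 7.1 24.9] -167.0
```

View pics/m.png

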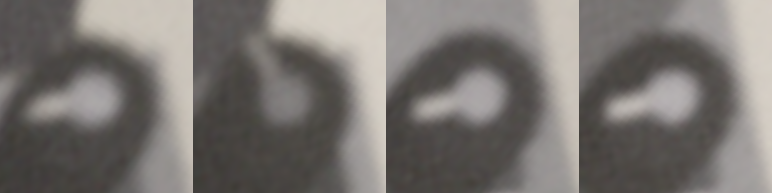

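The rectified views of the knob tops show the capsule knob's mark turned from about 195° to about 118°. That is roughly 75°, or 1.3 rad. The brass disc's knob is unchanged.

```bash
python3 -c "
from plant import r
print(r.finish_job())"
```

```text
the job is handed in; nothing more can be done
None
```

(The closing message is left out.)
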